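# Make up two puppet kits for the animation shoot

### The arm

A 6-joint arm with a two-finger parallel gripper is mounted at the origin on the work surface. World frame = base frame: x ahead of the robot, y to its left, z up, the work surface at z = 0. Lengths are in m, angles in rad, forces in N, time in s.
With the tool pointing down it reaches from about 0.35 to 0.975 m from the base axis. Payload 4.9 kg.
Tool frame: the origin (TCP) lies midway between the tips of the shut fingers; the grasp point (between the pads) lies 19 mm behind it; z points along the fingers, y is the line along which they close (so a half turn about z gives the same grasp; the last joint's range is limited). The gripper opens to 85 mm and grips with 20 to 120 N. Pads are 22 mm wide; open, the fingers measure 114 mm over their backs; the gripper's body (76 mm by 85 mm) begins 54 mm behind the grasp point. The pads swing forward as they close: fully open they stand 13 mm farther back than shut.
Start: joints at [-1.46, 0.053, 1.613, -0, 1.476, -0.119], TCP at [0.142, -0.609, 0.231] pointing down, gripper open.
Joint ranges: [-3.01, 3.01], [-1.01, 2.22], [0.06, 2.58], [-1.02, 4.17], [0.09, 2.62], [-3.14, 3.14]. Speed limits (rad/s): [2.57, 2.57, 3.14, 3.14, 3.14, 3.14].

### API

Orientations are given as a unit quaternion [w, x, y, z].
In Python, from plant import manip gives the robot as it stands.
- The arm moves only by the tool move_arm, never from a script. Its argument "increments" is one flat list of numbers, 5 for each row, row after row: the shift along the tool's x, y, z in mm, then the turn about the tool's z in rad, then the opening, from 0 (shut) to 1 (fully open). In form: [tx, ty, tz, spin, jaw, tx, ty, tz, spin, jaw, ...]. A call has 1 to 8 rows; each row shifts and turns the commanded pose from where the row before left it, along the tool's axes as they then stand; what a row does not reach is not made up. A row lasts 1/12 s, in which the tool goes at most 41.7 mm and 7.16 degrees, less where a joint would pass 70% of its speed; a pose out of reach is approached as far as the arm can. A call with a gripper value outside its range is refused whole. The fingers move at their own pace and stop on an object; the grip force is fixed at half the most. Time passes only in rows, so rows that do not move let the fingers close. It gives the time, the measured TCP pose, the force, the opening and the grip force at its end, in the units of the state.
- manip.state(): the state, without advancing time (a new reading comes with each control period).
- manip.grab_frame(name): name is "side" or "top"; returns a dict with "image" (400x640x3 uint8, blue, green, red), "fov_y" (degrees; the focal length in pixels is half the picture's height over the tangent of half this angle, whatever the lens; pixels are square), "cx", "cy" (the principal point, pixels), "eye" and "rotation" of the camera in the world. Camera axes: x right, y down, z forward; pixel columns grow to the right and rows downward; lengths in m; the calibration is good to about 2 mm. A picture is of the moment at which its call begins. There is no depth.
- manip.job_done(): hands the job in; it is judged then, once.
The state is a dict: "time": time; "joint_pos": joint angles; "joint_vel": joint speeds; "joint_efforts": joint torques, N m; "tool_pos": TCP position; "tool_rot": TCP orientation; "contact_force": force on the tool from outside, world axes, zero at the start; "ft_torque": the same for the moment, N m; "gripper_width": opening from 0.0 (shut) to 1.0 (fully open); "grasp_force": force on a finger pad.
Only numpy, scipy, OpenCV 4.12 (cv2) and the standard library are available. Lean on these libraries where they do the work, as an engineer would, in place of code of your own. Each camera call takes 0.05 s, during which the arm holds its last target. There are 200 camera calls.

### The job

Make up the two puppet kits from the stock on the plywood board: the tray with red ends gets the grey head, the brown suitcase and the blue paint pot; the tray with yellow ends gets the terracotta head and the lantern. In both trays the head stands in the cork-lined pocket and the suitcase or lantern in the black-lined pocket, and the paint pot stands in the plain white pocket, everything upright on the pocket floor. Leave the green paint pot where it is.

Things in the scene. Friction and masses are not known exactly. Their poses are not given: they have to be found in the camera images.
- head_grey: Puppet head of dark grey clay with a black crown and two white eyes. 62 mm tall; a straight round band of 48 mm diameter from 32 to 48 mm above its underside (grip it there), below it a neck of 36 mm diameter. Rigid, about 90 g. Origin: centre of its underside, z up. Starts upright on the plywood board (top 12 mm above the table), any yaw (the face looks along its -x).
- head_brown: Puppet head of terracotta (red-brown) clay with an orange crown and two white eyes; same shape and sizes as the grey head: 62 mm tall, round band of 48 mm diameter from 32 to 48 mm up, neck 36 mm. About 90 g. Origin: centre of its underside, z up. Starts upright on the plywood board (top 12 mm above the table), any yaw.
- suitcase: Miniature dark brown suitcase with two brass straps: a box 50 mm (its x) by 28 mm (its y) by 48 mm tall. Grip it across the 28 mm, along its y. About 60 g. Origin: centre of its underside, z up. Starts upright on the plywood board (top 12 mm above the table), any yaw.
- lantern: Miniature round lantern, 58 mm tall: dark foot of 40 mm diameter, amber glass of 34 mm, and from 34 to 53 mm above the underside a bright metal roof band of 40 mm diameter (grip it there), domed above. About 80 g. Origin: centre of its underside, z up. Starts upright on the plywood board (top 12 mm above the table), any yaw.
- pot_blue: Blue paint pot, a closed cylinder of 40 mm diameter, 54 mm tall, with a white paper band and a thin black ring. About 80 g. Origin: centre of its underside, z up. Starts upright on the plywood board (top 12 mm above the table), any yaw.
- pot_green: Green paint pot, same shape as the blue one (40 mm diameter, 54 mm tall). It is spare stock and stays where it stands: it must not be shifted by more than 30 mm or tipped. Origin: centre of its underside, z up. Starts upright on the plywood board (top 12 mm above the table), any yaw.
- tray_red: White kit tray with red end blocks and three pockets in a row, 76 by 272 mm over all. Pocket centres: cork-lined at y = -79 mm, plain white at y = 0, black-lined at y = +79 mm (x = 0). Origin under its centre on the table, z up, y along the row. Floor top z = 4, walls 3 thick, tops z = 16; pockets 70 (x) by 76 (y) inside. Fixed, left or right of the robot.
- tray_yellow: White kit tray with yellow end blocks and two pockets in a row, 76 by 193 mm over all. Pocket centres: cork-lined at y = -39.5 mm, black-lined at y = +39.5 mm (x = 0). Origin under its centre on the table, z up, y along the row. Floor top z = 4, walls 3 thick, tops z = 16; pockets 70 (x) by 76 (y) inside. Fixed, left or right of the robot.

How it is judged:
By the outcome, as a careful person would: the job done as asked, in the order asked, and still so for the second after the job is handed in, with the robot touching nothing.
It also fails if it takes over 115 s, if anything falls off the work surface, if the arm or the gripper's body presses on something with over 40 N, if the wrist force passes 120 N, or if a joint passes its speed limit or range.

## Working session

There is one attempt and no reset: what is moved stays moved. The work goes in short steps, Python scripts to look and compute and a tool call to move; the robot and the scene stay as the last step left them, time stands still between calls to the robot, and variables do not carry over. Pictures are saved under pics/ and viewed, at most 14 in all, crops included, and the job is handed in when it is done.

Besides the shell and the picture viewer there is one more tool, called after "Request:" as a command line: name --argument value ..., lists and objects as JSON in quotes. move_arm: Moves the arm, as the interface text tells. Its arguments: {"type":"object","properties":{"increments":{"type":"array"}},"required":["increments"]}

```bash
ls; mkdir -p pics; python3 - <<'E'
from plant import manip
import cv2
for n in("top","side"):
    f=manip.grab_frame(n); cv2.imwrite(f"pics/{n}0.png",f["image"]); print(n,f["fov_y"],f["cx"],f["cy"],f["eye"],f["rotation"])
print(manip.state())
E
```

```text
pics
top 52.137607132184975 321.2436215862104 203.55172113828385 [0.35954725 0.01452576 0.9185063 ] [-0.06899147  0.71425033 -0.69300866  0.06946691]
side 53.356603034365186 324.95949553866376 199.7674665080603 [ 0.31644406 -0.71834735  0.71162861] [-0.40725989  0.90064931 -0.13587515  0.06714276]
{'time': 0.1, 'joint_pos': array([-1.46004409e+00,  5.32995373e-02,  1.61411333e+00,  1.88122730e-06,
        1.47599487e+00, -1.18961798e-01]), 'joint_vel': array([-0.0008556 , -0.00037644, -0.00209585,  0.00061146, -0.00014675,
        0.00013624]), 'joint_efforts': array([ 4.81812572e-05, -3.94905567e+01, -3.71363282e+01, -1.72828254e-04,
        3.92266302e-03,  1.04155635e-05]), 'tool_pos': array([ 0.14227561, -0.60803273,  0.23020646]), 'tool_rot': array([-9.07530033e-04,  9.93410782e-01,  1.14604513e-01,  4.66154913e-06]), 'contact_force': array([0.54602384, 0.80817906, 0.94173096]), 'ft_torque': array([ 0.00197713, -0.03901912,  0.01435181]), 'grasp_force': 0.0, 'gripper_width': 1.0025603213642023}
```

View pics/top0.png

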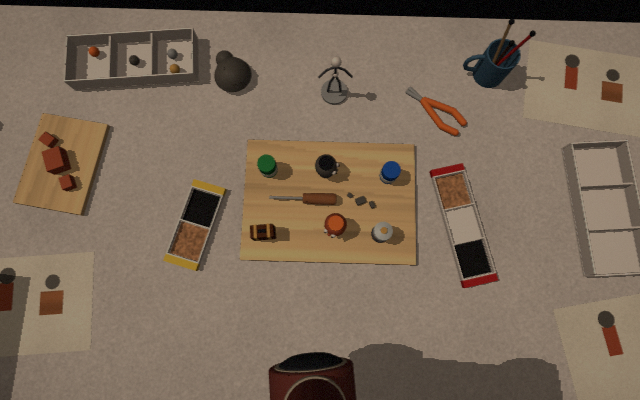

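View pics/side0.png

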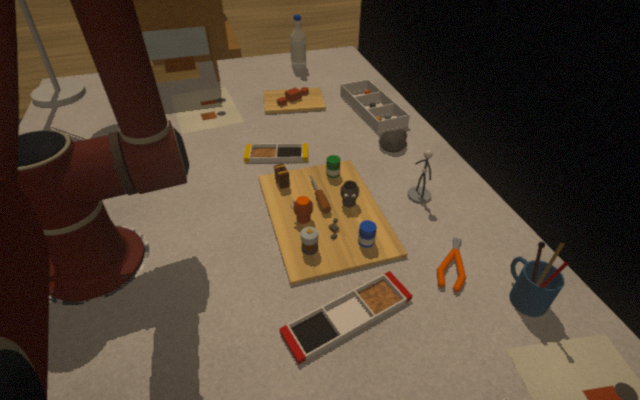

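The top view shows the board at about x 242–417, y 140–264. On it are the green pot (267,165), grey head (326,166), blue pot (391,172), suitcase (263,232), terracotta head (335,225) and lantern (382,232). The yellow tray is at (196,225) and the red tray at (464,226). The side view shows all of these unobstructed.

I'll enlarge both views to set the colour masks.

```bash
cat > h.py <<'E'
import numpy as np, cv2
from plant import manip
from scipy.spatial.transform import Rotation as R
class Cam:
    def __init__(s,n):
        f=manip.grab_frame(n); s.im=f["image"]; s.f=200/np.tan(np.radians(f["fov_y"])/2)
        s.cx,s.cy=f["cx"],f["cy"]; s.eye=np.array(f["eye"]); q=f["rotation"]; s.R=R.from_quat([q[1],q[2],q[3],q[0]]).as_matrix()
    def ray(s,p): 
        d=s.R@np.array([(p[0]-s.cx)/s.f,(p[1]-s.cy)/s.f,1]); return d/np.linalg.norm(d)
    def plane(s,p,z):
        d=s.ray(p); return s.eye+d*(z-s.eye[2])/d[2]
    def proj(s,P):
        c=s.R.T@(np.asarray(P)-s.eye); return np.array([s.cx+s.f*c[0]/c[2],s.cy+s.f*c[1]/c[2]])
def tri(c1,p1,c2,p2):
    d1,d2=c1.ray(p1),c2.ray(p2); A=np.stack([d1,-d2],1)
    t=np.linalg.lstsq(A,c2.eye-c1.eye,rcond=None)[0]
    a,b=c1.eye+t[0]*d1,c2.eye+t[1]*d2
    return (a+b)/2,np.linalg.norm(a-b)
E
python3 - <<'E'
from h import *
t=Cam("top");s=Cam("side")
a=cv2.convertScaleAbs(t.im,alpha=1.5)[130:300,155:505]; b=cv2.convertScaleAbs(s.im,alpha=1.5)[135:365,235:425]
cv2.imwrite("pics/tz.png",cv2.resize(a,(800,389),interpolation=cv2.INTER_CUBIC)); cv2.imwrite("pics/sz.png",cv2.resize(b,(495,600),interpolation=cv2.INTER_CUBIC))
E
```

```text
(no output)
```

View pics/tz.png

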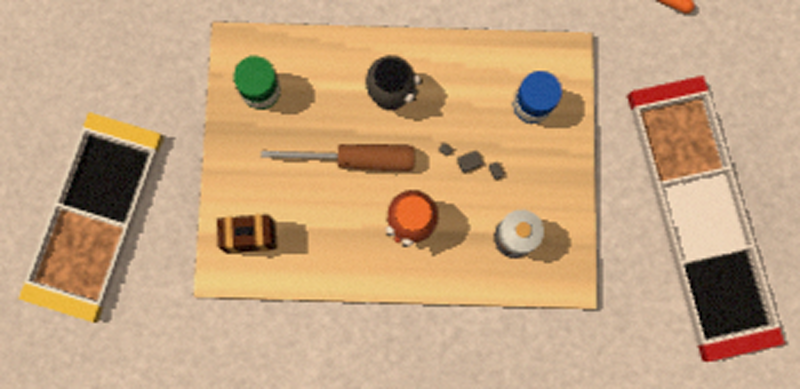

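View pics/sz.png

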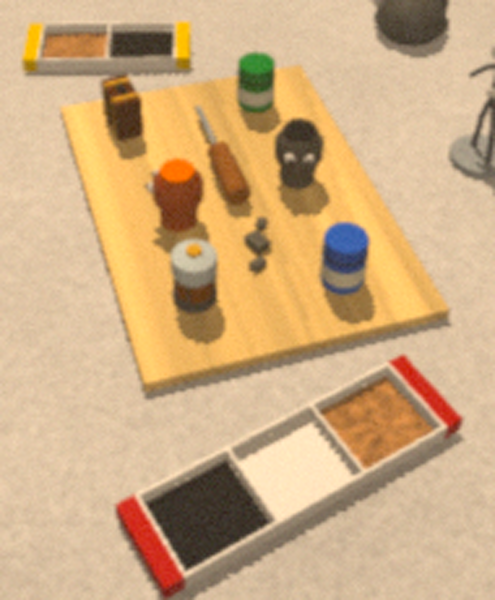

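The zooms show the two trays clearly. Red tray: cork at the far end, white in the middle, black near. Yellow tray: black far, cork near. The six items are well spaced. Now I'll measure them with masks.

```bash
cat > m.py <<'E'
from h import *
t=Cam("top");s=Cam("side")
ROI={'top':(155,130,505,300),'side':(235,135,425,365)}
rng={'red':[(0,180,60),(6,255,255)],'red2':[(174,180,60),(180,255,255)],'yellow':[(22,180,90),(29,255,255)],'blue':[(105,150,60),(125,255,255)],'green':[(50,120,40),(80,255,255)],'orange':[(3,200,150),(14,255,255)],'black':[(0,0,0),(180,255,38)],'cork':[(5,90,60),(20,200,190)],'knob':[(12,130,110),(23,255,255)],'steel':[(0,0,80),(180,40,255)]}
out={}
for n,c in(('top',t),('side',s)):
    x0,y0,x1,y1=ROI[n]; hsv=cv2.cvtColor(c.im,cv2.COLOR_BGR2HSV)
    for k,(lo,hi) in rng.items():
        m=cv2.inRange(hsv,lo,hi); z=np.zeros_like(m); z[y0:y1,x0:x1]=m[y0:y1,x0:x1]
        N,l,st,ce=cv2.connectedComponentsWithStats(z)
        print(n,k,[(*st[i][:4].tolist(),int(st[i][4]),*np.round(ce[i],1).tolist()) for i in sorted(range(1,N),key=lambda i:-st[i][4])[:6] if st[i][4]>12])
E
python3 m.py; python3 - <<'E'
E
```

```text
top red [(461, 274, 37, 14, 248, 478.9, 280.5), (430, 164, 34, 13, 205, 446.5, 169.6)]
top red2 []
top yellow []
top blue [(382, 162, 18, 16, 235, 390.7, 169.7)]
top green [(258, 155, 17, 17, 237, 265.8, 163.0)]
top orange [(329, 216, 14, 14, 158, 335.2, 222.6), (450, 130, 7, 3, 13, 453.7, 130.8)]
top black [(455, 240, 36, 38, 911, 472.1, 258.4), (183, 189, 37, 38, 871, 200.9, 207.7), (317, 155, 20, 23, 274, 326.9, 165.3), (261, 165, 15, 9, 37, 269.7, 170.8), (258, 229, 8, 4, 31, 261.5, 230.5), (271, 226, 5, 13, 30, 273.4, 233.0)]
top cork [(240, 139, 177, 127, 18444, 329.4, 202.9), (170, 222, 39, 39, 968, 189.1, 240.9), (435, 173, 36, 36, 904, 452.6, 190.6), (381, 227, 7, 7, 40, 383.7, 230.0), (211, 184, 16, 12, 32, 220.0, 188.3), (196, 264, 4, 7, 14, 197.8, 266.4)]
top knob [(173, 223, 35, 38, 637, 190.0, 241.3), (437, 174, 33, 35, 599, 453.0, 190.8), (163, 254, 35, 17, 254, 180.3, 261.7), (192, 179, 33, 16, 228, 208.0, 186.5), (387, 200, 28, 21, 145, 400.9, 211.7), (394, 183, 20, 19, 100, 405.4, 192.4)]
top steel [(373, 225, 16, 15, 54, 379.1, 233.6)]
side red [(280, 326, 25, 37, 
[... 309 characters left out ...]

side black [(306, 334, 16, 17, 64, 313.7, 341.9), (313, 327, 17, 15, 59, 321.8, 333.6), (298, 333, 11, 13, 43, 303.9, 337.8), (306, 319, 6, 11, 19, 309.4, 323.6), (305, 328, 7, 8, 15, 308.3, 331.3)]
side cork [(258, 160, 150, 126, 10480, 325.9, 222.9), (358, 279, 44, 36, 882, 379.0, 296.3), (243, 143, 34, 20, 315, 260.6, 151.9), (279, 324, 28, 41, 126, 293.0, 345.1), (384, 271, 29, 32, 108, 398.6, 285.7), (302, 143, 7, 19, 26, 306.9, 149.6)]
side knob [(259, 161, 148, 122, 8378, 325.6, 222.5), (360, 282, 41, 32, 705, 379.3, 297.1), (252, 148, 24, 9, 184, 263.6, 152.5), (302, 143, 6, 15, 85, 304.6, 149.8), (244, 144, 7, 18, 85, 246.9, 151.4), (307, 229, 5, 4, 20, 309.0, 230.5)]
side steel []
```

```bash
python3 - <<'E'
from h import *
t=Cam("top");s=Cam("side")
for n,a,b in [('blue',(390.7,169.7),(367.5,226.3)),('green',(265.8,163),(332.9,160.2)),('orange',(335.2,222.6),(302.7,199.6)),('knob',(383.7,230),(309,230.5)),('greycrown',(326,165),(349.8,185.5)),('Y cork',(189.1,240.9),(263.6,152)),('R cork',(452.8,190.7),(379,296.7)),('R end near',(478.9,280.5),(292.1,344.1)),('R end far',(446.5,169.6),(398.7,285))]:
    P,e=tri(t,a,s,b); print(n,np.round(P*1000,1),'gap',round(e*1000,1))
for n,p,z in [('Rcork',(452.8,190.7),.004),('Rblack',(472.1,258.4),.004),('Ycork',(189.1,240.9),.004),('Yblack',(200.9,207.7),.004),('Rendn',(478.9,280.5),.014),('Rendf',(446.5,169.6),.014),('Yn',(180.3,261.7),.014),('Yf',(208,186.5),.014)]: print(n,np.round(t.plane(p,z)*1000,1))
print('nadir',t.proj([*t.eye[:2],0]))
a=cv2.convertScaleAbs(t.im,alpha=2)[215:255,240:290]; b=cv2.convertScaleAbs(s.im,alpha=2)[155:205,260:310]
cv2.imwrite("pics/suit.png",np.hstack([cv2.resize(a,(500,400),interpolation=cv2.INTER_CUBIC),cv2.resize(b,(400,400),interpolation=cv2.INTER_CUBIC)])[:, :800])
E
```

```text
blue [ 609.3 -131.9   63.8] gap 1.1
green [616.  139.9  62.2] gap 0.1
orange [487.6 -13.8  77.1] gap 0.8
knob [ 475.3 -115.1   73.6] gap 0.0
greycrown [614.9   8.4  73. ] gap 5.1
Y cork [447.  306.7  13.1] gap 1.7
R cork [ 579.5 -283.     8.9] gap 0.2
R end near [ 379.4 -333.4    9.3] gap 0.6
R end far [ 629.5 -269.6   11.6] gap 2.6
Rcork [ 580.6 -284.6    4. ]
Rblack [ 427.1 -322.5    4. ]
Ycork [447.  309.6   4. ]
Yblack [523.3 289.9   4. ]
Rendn [ 379.  -331.6   14. ]
Rendf [ 627.5 -268.5   14. ]
Yn [400.  321.4  14. ]
Yf [570.9 275.   14. ]
nadir [319.7388913  284.76055501]
```

```bash
python3 -c "
import cv2;i=cv2.imread('pics/suit.png');print(i.shape)"
```

```text
(400, 800, 3)
```

View pics/suit.png

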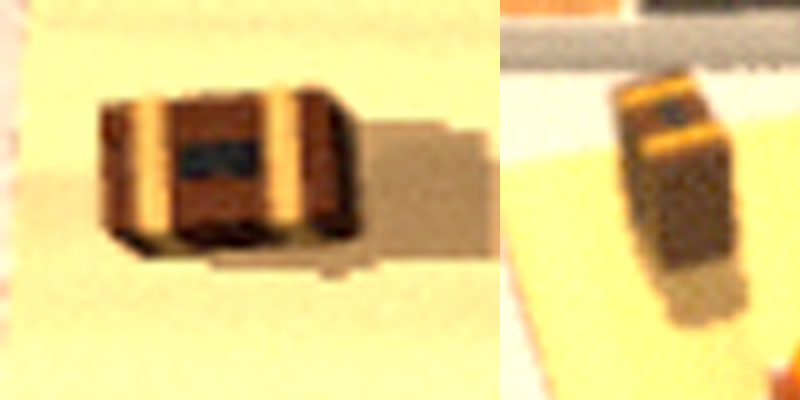

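The suitcase crop shows the handle at the top centre. It sits at about (261.7,230.8) in the top view and (281.5,169.1) in the side view, with the long edge almost level in the picture.

```bash
cat >> h.py <<'E'
def go(x,y,z,phi,up=0):
    "increments (mm, tool axes after the spin; phi = yaw of tool x, deg) to reach TCP x,y,z mm"
    st=manip.state(); p=st["tool_pos"]*1000; q=st["tool_rot"]; X=R.from_quat([q[1],q[2],q[3],q[0]]).as_matrix()[:,0]
    ph=np.degrees(np.arctan2(X[1],X[0])); d=np.array([x,y,z])-p; f=np.radians(ph)
    print('t',round(st["time"],2),'tcp',p.round(1),'yaw',ph.round(1),'w',st["gripper_width"].round(3),'F',np.round(st["contact_force"],1))
    g=np.radians(phi)
    for nm,a in(('now',f),('after',g)): print(nm,'tx',(d[0]*np.cos(a)+d[1]*np.sin(a)).round(1),'ty',(d[0]*np.sin(a)-d[1]*np.cos(a)).round(1),'tz',(-d[2]).round(1),'spin',np.radians((ph-phi+180)%360-180).round(3))
E
python3 - <<'E'
from h import *
t=Cam("top");s=Cam("side")
print(tri(t,(261.7,230.8),s,(281.5,169.1)))
a,b=t.plane((250.1,225.5),.06),t.plane((272.2,224),.06);print(a,b,np.degrees(np.arctan2(*(b-a)[1::-1])))
a,b=t.plane((251.5,238.5),.06),t.plane((273.2,237.2),.06);print(a,b,np.degrees(np.arctan2(*(b-a)[1::-1])))
print('suit',t.plane((261.7,230.8),.06),'grey',t.plane((326.6,165),.074),s.plane((349.8,185.5),.074))
go(613,10,130,72)
E
```

```text
(array([0.46841655, 0.14000868, 0.06249528]), np.float64(0.0022201385656007823))
[0.47814875 0.16565053 0.06      ] [0.48277068 0.11907473 0.06      ] -84.33283609396611
[0.45068672 0.16095063 0.06      ] [0.45480744 0.1154787  0.06      ] -84.82193268569942
suit [0.46761673 0.14045938 0.06      ] grey [0.61200073 0.00750653 0.074     ] [0.61722545 0.00772998 0.074     ]Traceback (most recent call last):
  File "<stdin>", line 7, in <module>
  File "h.py", line 23, in go
    print('t',round(st["time"],2),'tcp',p.round(1),'yaw',ph.round(1),'w',st["gripper_width"].round(3),'F',np.round(st["contact_force"],1))
                                                                         ^^^^^^^^^^^^^^^^^^^^^^^^^
AttributeError: 'float' object has no attribute 'round'
```

Request:
move_arm --increments '[30, -24.6, 0, 0, 0.8, 30, -24.6, 0, 0, 0.8, 30, -24.6, 0, 0, 0.8, 30, -24.6, 0, 0, 0.8, 30, -24.6, 0, 0, 0.8, 30, -24.6, 0, 0, 0.8, 30, -24.6, 0, 0, 0.8, 30, -24.6, 0, 0, 0.8]'

```text
time: 1.17
tool_pos: [0.332, -0.3607, 0.2316]
tool_rot: [0.0, 0.993, 0.114, 0.0]
contact_force: [0.9, -0.5, -0.4]
gripper_width: 0.798
grasp_force: 0.0
```

Request:
move_arm --increments '[30, -24.6, 0, 0, 0.8, 30, -24.6, 0, 0, 0.8, 30, -24.6, 0, 0, 0.8, 30, -24.6, 0, 0, 0.8, 30, -24.6, 0, 0, 0.8, 30, -24.6, 0, 0, 0.8, 30, -24.6, 0, 0, 0.8, 30, -24.6, 0, 0, 0.8]'

```text
time: 1.83
tool_pos: [0.521, -0.1141, 0.2317]
tool_rot: [0.0, 0.993, 0.115, 0.0]
contact_force: [0.3, -0.5, 0.1]
gripper_width: 0.802
grasp_force: 0.0
```

Request:
move_arm --increments '[0, 0, 0, -0.12, 0.75, 0, 0, 0, -0.12, 0.75, 0, 0, 0, -0.12, 0.75, 0, 0, 0, -0.12, 0.75, 0, 0, 0, -0.12, 0.75, 0, 0, 0, -0.12, 0.75, 0, 0, 0, -0.12, 0.75, 0, 0, 0, -0.12, 0.75]'

```text
time: 2.5
tool_pos: [0.5201, -0.1159, 0.2314]
tool_rot: [0.0, 0.827, 0.563, 0.0]
contact_force: [-0.4, -1.6, 0.7]
gripper_width: 0.748
grasp_force: 0.0
```

```bash
sed -i 's/st\["gripper_width"\].round(3)/round(float(st["gripper_width"]),3)/' h.py; python3 -c "
from h import *
go(613,8,120,72)"
```

```text
t 2.5 tcp [ 520.1 -115.9  231.4] yaw 68.5 w 0.748 F [-0.4 -1.6  0.7]
now tx 149.3 ty 41.1 tz 111.4 spin -0.061
after tx 146.6 ty 50.1 tz 111.4 spin -0.061
```

Request:
move_arm --increments '[30, 8, 18, -0.06, 0.75, 28.6, 9.9, 18, 0, 0.75, 29.3, 10, 18, 0, 0.75, 29.3, 10, 18, 0, 0.75, 29.3, 10, 18, 0, 0.75, 0, 0, 10, 0, 0.75, 0, 0, 0, 0, 0.75]'

```text
time: 3.08
tool_pos: [0.6118, 0.0083, 0.1277]
tool_rot: [-0.002, 0.81, 0.586, -0.002]
contact_force: [-0.5, 0.4, -0.1]
gripper_width: 0.751
grasp_force: 0.0
```

```bash
python3 -c "
from h import *
go(613,8,29,72)
c=Cam('top');i=cv2.convertScaleAbs(c.im,alpha=1.5)[100:260,230:430]; d=Cam('side');j=cv2.convertScaleAbs(d.im,alpha=1.5)[120:280,250:450]
cv2.imwrite('pics/g1.png',cv2.resize(np.hstack([i,j]),(800,320)))"
```

```text
t 3.08 tcp [611.8   8.3 127.7] yaw 71.7 w 0.751 F [-0.5  0.4 -0.1]
now tx 0.1 ty 1.3 tz 98.7 spin -0.004
after tx 0.1 ty 1.3 tz 98.7 spin -0.004
```

View pics/g1.png

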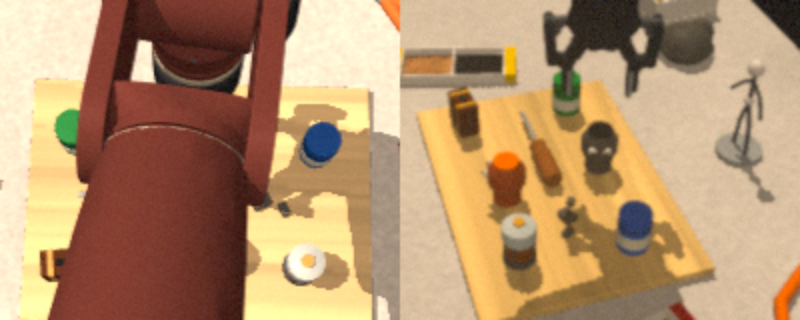

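The arm covers the grey head in the top view. In the side view the open fingers, at crop (567,85) and (632,80), straddle the head at (600,140). Descend and grip.

Request:
move_arm --increments '[0, 0, 30, 0, 0.75, 0, 1, 35, 0, 0.75, 0, 0, 33, 0, 0.75, 0, 0, 0, 0, 0.75, 0, 0, 0, 0, 0.2, 0, 0, 0, 0, 0.2, 0, 0, 0, 0, 0.2, 0, 0, 0, 0, 0.2]'

```text
time: 3.85
tool_pos: [0.6163, 0.0061, 0.0365]
tool_rot: [0.002, 0.811, 0.585, 0.002]
contact_force: [0.4, 0.2, -0.4]
gripper_width: 0.54
grasp_force: 61.4
```

Request:
move_arm --increments '[0, 0, 0, 0, 0.2, 0, 0, 0, 0, 0.2]'

```text
time: 4.02
tool_pos: [0.6152, 0.0065, 0.0349]
tool_rot: [0.001, 0.811, 0.585, 0.001]
contact_force: [0.7, 0.2, 2.0]
gripper_width: 0.541
grasp_force: 61.8
```

The grip closed about 6 mm high on the band, so I'll open, lower and grip again.

Request:
move_arm --increments '[0, 0, 0, 0, 0.75, 0, 0, 0, 0, 0.75, 0, 0, 3, 0, 0.75, 0, 0, 3, 0, 0.75, 0, 0, 0, 0, 0.75, 0, 0, 0, 0, 0.2, 0, 0, 0, 0, 0.2, 0, 0, 0, 0, 0.2]'

```text
time: 4.68
tool_pos: [0.6144, 0.0065, 0.0274]
tool_rot: [0.0, 0.811, 0.585, 0.0]
contact_force: [-0.1, 1.1, -1.7]
gripper_width: 0.541
grasp_force: 61.4
```

Request:
move_arm --increments '[0, 0, 0, 0, 0.2, 0, 0, 0, 0, 0.2, 0, 0, 0, 0, 0.2]'

```text
time: 4.93
tool_pos: [0.6144, 0.0066, 0.0274]
tool_rot: [0.0, 0.811, 0.585, 0.0]
contact_force: [-0.3, -0.0, 0.3]
gripper_width: 0.548
grasp_force: 61.5
```

Request:
move_arm --increments '[0, 0, -10, 0, 0.2, 0, 0, -25, 0, 0.2, 0, 0, -30, 0, 0.2, 0, 0, -30, 0, 0.2, 0, 0, 0, 0, 0.2]'

```text
time: 5.35
tool_pos: [0.6186, 0.0062, 0.1308]
tool_rot: [0.004, 0.811, 0.585, 0.005]
contact_force: [1.8, -0.2, 0.6]
gripper_width: 0.546
grasp_force: 61.6
```

```bash
python3 -c "
from h import *
go(580,-283,115,72)"
```

```text
t 5.35 tcp [618.6   6.2 130.8] yaw 71.6 w 0.546 F [ 1.8 -0.2  0.6]
now tx -286.6 ty 54.5 tz 15.8 spin -0.007
after tx -286.9 ty 52.6 tz 15.8 spin -0.007
```

Request:
move_arm --increments '[-30, 6, 0, 0, 0.2, -36, 7, 0, 0, 0.2, -36, 7, 0, 0, 0.2, -36, 7, 0, 0, 0.2, -36, 7, 0, 0, 0.2, -36, 7, 0, 0, 0.2, -36, 7, 0, 0, 0.2, -30, 5, 0, 0, 0.2]'

```text
time: 6.02
tool_pos: [0.5767, -0.2744, 0.1226]
tool_rot: [0.0, 0.811, 0.585, -0.0]
contact_force: [0.5, 0.2, -1.2]
gripper_width: 0.544
grasp_force: 61.6
```

Request:
move_arm --increments '[-10, 0, 10, 0, 0.2, 0, 0, 20, 0, 0.2, 0, 0, 20, 0, 0.2, 0, 0, 0, 0, 0.2, 0, 0, 0, 0, 0.2, 0, 0, 0, 0, 0.2]'

```text
time: 6.52
tool_pos: [0.5747, -0.2812, 0.073]
tool_rot: [0.0, 0.811, 0.585, 0.0]
contact_force: [-0.3, -0.4, -1.1]
gripper_width: 0.546
grasp_force: 61.6
```

```bash
python3 -c "
from h import *
go(580,-283,21,72)"
```

```text
t 6.52 tcp [ 574.7 -281.2   73. ] yaw 71.6 w 0.546 F [-0.3 -0.4 -1.1]
now tx -0.1 ty 5.6 tz 52.0 spin -0.006
after tx -0.1 ty 5.6 tz 52.0 spin -0.006
```

Lower onto the floor, stop there to check, then release.

Request:
move_arm --increments '[0, 5.5, 15, 0, 0.2, 0, 0, 15, 0, 0.2, 0, 0, 12, 0, 0.2, 0, 0, 5, 0, 0.2, 0, 0, 4, 0, 0.2, 0, 0, 0, 0, 0.2, 0, 0, 0, 0, 0.2]'

```text
time: 7.1
tool_pos: [0.5796, -0.2833, 0.0214]
tool_rot: [0.0, 0.811, 0.585, 0.0]
contact_force: [0.1, 0.1, -1.0]
gripper_width: 0.539
grasp_force: 61.7
```

```bash
python3 -c "
from h import *
go(580,-283,20,72)"
```

```text
t 7.1 tcp [ 579.6 -283.3   21.4] yaw 71.6 w 0.539 F [ 0.1  0.1 -1. ]
now tx 0.4 ty 0.3 tz 1.4 spin -0.007
after tx 0.4 ty 0.3 tz 1.4 spin -0.007
```

Request:
move_arm --increments '[0, 0, 1.5, 0, 0.2, 0, 0, 0, 0, 0.2, 0, 0, 0, 0, 0.75, 0, 0, 0, 0, 0.75, 0, 0, 0, 0, 0.75, 0, 0, -8, 0, 0.75, 0, 0, -20, 0, 0.75, 0, 0, -30, 0, 0.75]'

```text
time: 7.77
tool_pos: [0.5773, -0.2819, 0.0754]
tool_rot: [-0.003, 0.811, 0.585, -0.001]
contact_force: [0.0, 0.1, 0.4]
gripper_width: 0.75
grasp_force: 0.0
```

Request:
move_arm --increments '[0, 0, -30, 0, 0.75, 0, 0, -20, -0.12, 0.75, 0, 0, 0, -0.12, 0.75, 0, 0, 0, -0.12, 0.75, 0, 0, 0, -0.06, 0.75, 0, 0, 0, 0, 0.75]'

```text
time: 8.27
tool_pos: [0.5797, -0.2834, 0.1289]
tool_rot: [0.001, 0.671, 0.742, 0.0]
contact_force: [-0.3, -0.5, 1.0]
gripper_width: 0.749
grasp_force: 0.0
```

```bash
python3 -c "
from h import *
go(468,140,120,95.5)
c=Cam('top');i=cv2.convertScaleAbs(c.im,alpha=1.5)[130:290,400:520]; d=Cam('side');j=cv2.convertScaleAbs(d.im,alpha=1.5)[220:380,270:430]
cv2.imwrite('pics/g2.png',cv2.resize(np.hstack([i,j]),(700,400)))"
```

```text
t 8.27 tcp [ 579.7 -283.4  128.9] yaw 95.7 w 0.749 F [-0.3 -0.5  1. ]
now tx 432.4 ty -68.9 tz 8.9 spin 0.004
after tx 432.2 ty -70.6 tz 8.9 spin 0.004
```

View pics/g2.png

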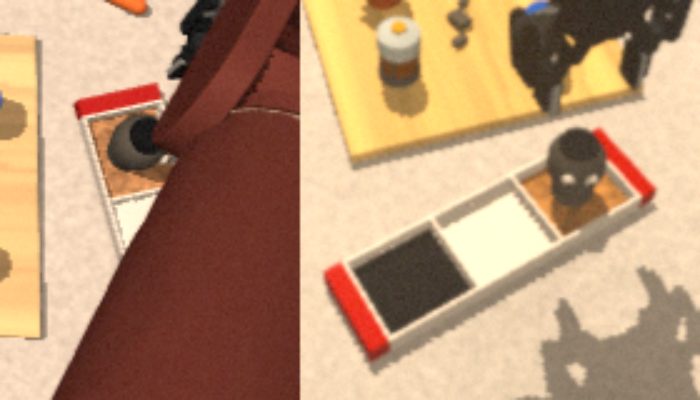

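The grey head stands upright in the cork pocket, at crop (575,170). Next is the suitcase.

Request:
move_arm --increments '[30, -5, 0, 0, 0.75, 36, -6, 0, 0, 0.75, 36, -6, 0, 0, 0.75, 36, -6, 0, 0, 0.75, 36, -6, 0, 0, 0.75, 36, -6, 0, 0, 0.75, 36, -6, 0, 0, 0.75, 36, -6, 0, 0, 0.75]'

```text
time: 9.03
tool_pos: [0.5041, -0.0058, 0.128]
tool_rot: [0.0, 0.672, 0.741, 0.0]
contact_force: [0.7, -0.1, -0.0]
gripper_width: 0.746
grasp_force: 0.0
```

Request:
move_arm --increments '[36, -6, 0, 0, 0.75, 36, -6, 0, 0, 0.75, 36, -5, 0, 0, 0.75, 30, -5, 10, 0, 0.75, 12, 0, 15, 0, 0.75, 0, 0, 15, 0, 0.75, 0, 0, 0, 0, 0.75, 0, 0, 0, 0, 0.75]'

```text
time: 9.7
tool_pos: [0.4674, 0.1398, 0.0872]
tool_rot: [-0.001, 0.671, 0.741, -0.001]
contact_force: [0.5, -0.1, 1.0]
gripper_width: 0.753
grasp_force: 0.0
```

```bash
python3 -c "
from h import *
go(468,140,26,95.5)"
```

```text
t 9.7 tcp [467.4 139.8  87.2] yaw 95.6 w 0.753 F [ 0.5 -0.1  1. ]
now tx 0.2 ty 0.6 tz 61.2 spin 0.003
after tx 0.2 ty 0.6 tz 61.2 spin 0.003
```

Request:
move_arm --increments '[0, 0, 20, 0, 0.75, 0, 0, 20, 0, 0.75, 0, 0, 15, 0, 0.75, 0, 0, 6, 0, 0.75, 0, 0, 0, 0, 0.75, 0, 0, 0, 0, 0.75, 0, 0, 0, 0, 0.1, 0, 0, 0, 0, 0.1]'

```text
time: 10.37
tool_pos: [0.4694, 0.1399, 0.0284]
tool_rot: [0.001, 0.671, 0.741, 0.001]
contact_force: [0.7, 0.2, 0.3]
gripper_width: 0.478
grasp_force: 0.0
```

Request:
move_arm --increments '[0, 0, 0, 0, 0.1, 0, 0, 0, 0, 0.1, 0, 0, 0, 0, 0.1, 0, 0, 0, 0, 0.1, 0, 0, 0, 0, 0.1]'

```text
time: 10.78
tool_pos: [0.4693, 0.1399, 0.0282]
tool_rot: [0.001, 0.671, 0.741, 0.001]
contact_force: [-1.4, -0.1, 5.9]
gripper_width: 0.317
grasp_force: 59.8
```

Request:
move_arm --increments '[0, 0, -10, 0, 0.1, 0, 0, -25, 0, 0.1, 0, 0, -30, 0, 0.1, 0, 0, -30, 0, 0.1, 0, 0, 0, 0, 0.1, 0, 0, 0, 0, 0.1]'

```text
time: 11.28
tool_pos: [0.4695, 0.14, 0.1244]
tool_rot: [0.001, 0.671, 0.741, 0.002]
contact_force: [-0.8, -0.5, -1.5]
gripper_width: 0.32
grasp_force: 59.2
```

```bash
python3 -c "
from h import *
go(427,-321,115,104.2)"
```

```text
t 11.28 tcp [469.5 140.  124.4] yaw 95.7 w 0.32 F [-0.8 -0.5 -1.5]
now tx -454.6 ty -88.0 tz 9.4 spin -0.149
after tx -436.5 ty -154.3 tz 9.4 spin -0.149
```

Request:
move_arm --increments '[0, 0, 0, -0.075, 0.1, 0, 0, 0, -0.074, 0.1, -30, -10.6, 0, 0, 0.1, -36, -12.7, 0, 0, 0.1, -36, -12.7, 0, 0, 0.1, -36, -12.7, 0, 0, 0.1, -36, -12.7, 0, 0, 0.1, -36, -12.7, 0, 0, 0.1]'

```text
time: 11.95
tool_pos: [0.446, -0.0831, 0.12]
tool_rot: [-0.001, 0.614, 0.789, -0.0]
contact_force: [0.9, -1.1, -0.7]
gripper_width: 0.317
grasp_force: 59.2
```

Request:
move_arm --increments '[-36, -12.7, 0, 0, 0.1, -36, -12.7, 0, 0, 0.1, -36, -12.7, 0, 0, 0.1, -36, -12.7, 0, 0, 0.1, -36, -12.7, 0, 0, 0.1, -30, -10.6, 0, 0, 0.1, -10, -4, 0, 0, 0.1, 0, 0, 0, 0, 0.1]'

```text
time: 12.62
tool_pos: [0.4248, -0.3158, 0.1202]
tool_rot: [-0.002, 0.616, 0.788, 0.0]
contact_force: [-0.1, 1.2, -0.9]
gripper_width: 0.317
grasp_force: 59.2
```

```bash
python3 -c "
from h import *
go(427,-321,21,104.2)"
```

```text
t 12.62 tcp [ 424.8 -315.8  120.2] yaw 104.0 w 0.317 F [-0.1  1.2 -0.9]
now tx -5.6 ty 0.9 tz 99.2 spin -0.003
after tx -5.6 ty 0.8 tz 99.2 spin -0.003
```

Gripped at TCP z 28.2 with the underside at 12, so it should seat at TCP z of about 20.

Request:
move_arm --increments '[-4, 1, 20, 0, 0.1, 0, 0, 25, 0, 0.1, 0, 0, 25, 0, 0.1, 0, 0, 15, 0, 0.1, 0, 0, 8, 0, 0.1, 0, 0, 3, 0, 0.1, 0, 0, 0, 0, 0.1, 0, 0, 0, 0, 0.1]'

```text
time: 13.28
tool_pos: [0.4287, -0.3179, 0.0266]
tool_rot: [0.001, 0.614, 0.789, 0.0]
contact_force: [0.3, 0.8, -0.0]
gripper_width: 0.318
grasp_force: 59.2
```

```bash
python3 -c "
from h import *
go(427,-321,20.5,104.2)"
```

```text
t 13.28 tcp [ 428.7 -317.9   26.6] yaw 104.2 w 0.318 F [ 0.3  0.8 -0. ]
now tx -2.5 ty -2.4 tz 6.1 spin 0.001
after tx -2.5 ty -2.4 tz 6.1 spin 0.001
```

Request:
move_arm --increments '[-2.5, -2.4, 4, 0, 0.1, 0, 0, 2.5, 0, 0.1, 0, 0, 0, 0, 0.1, 0, 0, 0, 0, 0.1, 0, 0, 0, 0, 0.6, 0, 0, 0, 0, 0.6, 0, 0, 0, 0, 0.6, 0, 0, -5, 0, 0.6]'

```text
time: 13.95
tool_pos: [0.4256, -0.3202, 0.0233]
tool_rot: [-0.001, 0.614, 0.789, 0.0]
contact_force: [0.0, 0.9, -0.3]
gripper_width: 0.594
grasp_force: 0.0
```

Request:
move_arm --increments '[0, 0, -20, 0, 0.6, 0, 0, -30, 0, 0.6, 0, 0, -30, 0, 0.6, 0, 0, -20, 0, 0.75, 0, 0, 0, 0.12, 0.75, 0, 0, 0, 0.12, 0.75, 0, 0, 0, 0.12, 0.75, 0, 0, 0, 0.12, 0.75]'

```text
time: 14.62
tool_pos: [0.4264, -0.321, 0.1248]
tool_rot: [0.0, 0.786, 0.618, 0.0]
contact_force: [-0.0, 0.3, -0.4]
gripper_width: 0.751
grasp_force: 0.0
```

Request:
move_arm --increments '[0, 0, 0, 0.12, 0.75, 0, 0, 0, 0.12, 0.75, 0, 0, 0, 0.12, 0.75, 0, 0, 0, 0.12, 0.75, 0, 0, 0, 0.12, 0.75, 0, 0, 0, 0.12, 0.75, 0, 0, 0, 0.12, 0.75, 0, 0, 0, 0.12, 0.75]'

```text
time: 15.28
tool_pos: [0.4263, -0.321, 0.1245]
tool_rot: [-0.0, 0.983, 0.185, -0.0]
contact_force: [0.9, 0.6, 0.0]
gripper_width: 0.747
grasp_force: 0.0
```

```bash
python3 -c "
from h import *
go(609,-132,115,14.2)
c=Cam('top');i=cv2.convertScaleAbs(c.im,alpha=1.5)[130:290,400:520]; d=Cam('side');j=cv2.convertScaleAbs(d.im,alpha=1.5)[220:380,270:430]
cv2.imwrite('pics/g3.png',cv2.resize(np.hstack([i,j]),(700,400)))"
```

```text
t 15.28 tcp [ 426.3 -321.   124.5] yaw 21.4 w 0.747 F [0.9 0.6 0. ]
now tx 239.0 ty -109.4 tz 9.5 spin 0.125
after tx 223.4 ty -138.4 tz 9.5 spin 0.125
```

View pics/g3.png

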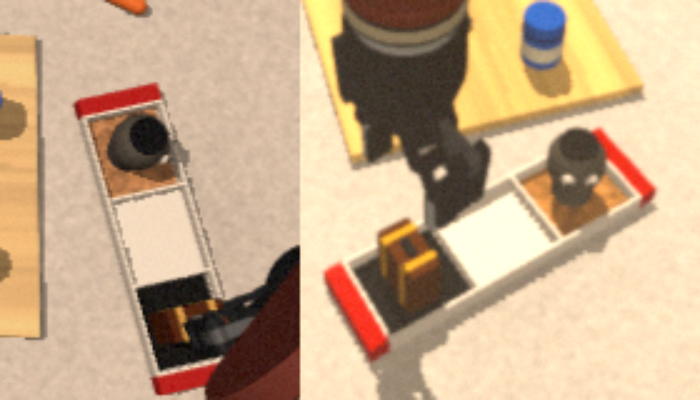

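The suitcase stands upright in the black pocket, at crop (410,265), and the head is undisturbed. Next is the blue pot.

Request:
move_arm --increments '[0, 0, 0, 0.0625, 0.75, 0, 0, 0, 0.0625, 0.75, 34, -21, 0, 0, 0.75, 34, -21, 0, 0, 0.75, 34, -21, 0, 0, 0.75, 34, -21, 0, 0, 0.75, 34, -21, 0, 0, 0.75, 34, -21, 0, 0, 0.75]'

```text
time: 16.05
tool_pos: [0.5933, -0.1462, 0.1246]
tool_rot: [0.0, 0.992, 0.128, 0.0]
contact_force: [-0.0, -0.2, 0.3]
gripper_width: 0.743
grasp_force: 0.0
```

Request:
move_arm --increments '[19.4, -12.4, 5, 0, 0.75, 0, 0, 15, 0, 0.75, 0, 0, 10, 0, 0.75, 0, 0, 0, 0, 0.75, 0, 0, 0, 0, 0.75]'

```text
time: 16.47
tool_pos: [0.6067, -0.1312, 0.0931]
tool_rot: [-0.001, 0.992, 0.127, -0.001]
contact_force: [0.5, 0.2, 0.7]
gripper_width: 0.752
grasp_force: 0.0
```

```bash
python3 -c "
from h import *
go(609,-132,25,14.2)"
```

```text
t 16.47 tcp [ 606.7 -131.2   93.1] yaw 14.6 w 0.752 F [0.5 0.2 0.7]
now tx 2.1 ty 1.4 tz 68.1 spin 0.007
after tx 2.1 ty 1.3 tz 68.1 spin 0.007
```

Request:
move_arm --increments '[1, 1, 20, 0, 0.75, 0, 0, 20, 0, 0.75, 0, 0, 18, 0, 0.75, 0, 0, 9, 0, 0.75, 0, 0, 0, 0, 0.75, 0, 0, 0, 0, 0.75, 0, 0, 0, 0, 0.1, 0, 0, 0, 0, 0.1]'

```text
time: 17.13
tool_pos: [0.6103, -0.1323, 0.0292]
tool_rot: [0.001, 0.992, 0.127, 0.001]
contact_force: [-0.9, -0.1, -0.4]
gripper_width: 0.475
grasp_force: 0.0
```

Request:
move_arm --increments '[0, 0, 0, 0, 0.1, 0, 0, 0, 0, 0.1, 0, 0, 0, 0, 0.1, 0, 0, 0, 0, 0.1, 0, 0, 0, 0, 0.1]'

```text
time: 17.55
tool_pos: [0.6106, -0.1323, 0.0295]
tool_rot: [0.001, 0.992, 0.127, 0.002]
contact_force: [-0.5, -0.1, 6.6]
gripper_width: 0.452
grasp_force: 60.5
```

Request:
move_arm --increments '[0, 0, -10, 0, 0.1, 0, 0, -25, 0, 0.1, 0, 0, -30, 0, 0.1, 0, 0, -35, 0, 0.1, 0, 0, 0, 0, 0.1, 0, 0, 0, 0, 0.1]'

```text
time: 18.05
tool_pos: [0.6109, -0.1323, 0.131]
tool_rot: [0.001, 0.992, 0.127, 0.003]
contact_force: [-0.0, -0.4, -1.8]
gripper_width: 0.457
grasp_force: 60.4
```

```bash
python3 -c "
from h import *
go(503.5,-302,115,14.2)"
```

```text
t 18.05 tcp [ 610.9 -132.3  131. ] yaw 14.6 w 0.457 F [-0.  -0.4 -1.8]
now tx -146.6 ty 137.3 tz 16.0 spin 0.006
after tx -145.8 ty 138.2 tz 16.0 spin 0.006
```

Request:
move_arm --increments '[-25, 23.5, 0, 0, 0.1, -28, 26.3, 0, 0, 0.1, -28, 26.3, 0, 0, 0.1, -28, 26.3, 0, 0, 0.1, -28, 26.3, 0, 0, 0.1, -10, 9, 10, 0, 0.1, 0, 0, 20, 0, 0.1, 0, 0, 15, 0, 0.1]'

```text
time: 18.72
tool_pos: [0.4997, -0.302, 0.0798]
tool_rot: [-0.001, 0.992, 0.125, -0.001]
contact_force: [-0.2, 0.5, -0.8]
gripper_width: 0.456
grasp_force: 60.6
```

Request:
move_arm --increments '[0, 0, 15, 0, 0.1, 0, 0, 10, 0, 0.1, 0, 0, 0, 0, 0.1, 0, 0, 0, 0, 0.1]'

```text
time: 19.05
tool_pos: [0.5007, -0.3009, 0.0558]
tool_rot: [-0.001, 0.992, 0.127, -0.001]
contact_force: [-0.7, 0.8, 0.0]
gripper_width: 0.458
grasp_force: 60.5
```

```bash
python3 -c "
from h import *
go(503.5,-302,21.5,14.2)"
```

```text
t 19.05 tcp [ 500.7 -300.9   55.8] yaw 14.6 w 0.458 F [-0.7  0.8  0. ]
now tx 2.5 ty 1.8 tz 34.3 spin 0.006
after tx 2.5 ty 1.8 tz 34.3 spin 0.006
```

Request:
move_arm --increments '[2, 1.5, 12, 0, 0.1, 0, 0, 12, 0, 0.1, 0, 0, 6, 0, 0.1, 0, 0, 0, 0, 0.1, 0, 0, 2, 0, 0.1, 0, 0, 0, 0, 0.1, 0, 0, 0, 0, 0.1]'

```text
time: 19.63
tool_pos: [0.504, -0.3031, 0.0257]
tool_rot: [0.0, 0.992, 0.127, 0.0]
contact_force: [-0.3, -0.2, -1.9]
gripper_width: 0.452
grasp_force: 60.5
```

```bash
python3 -c "
from h import *
go(503.5,-302,21.5,14.2)"
```

```text
t 19.63 tcp [ 504.  -303.1   25.7] yaw 14.5 w 0.452 F [-0.3 -0.2 -1.9]
now tx -0.2 ty -1.2 tz 4.2 spin 0.006
after tx -0.2 ty -1.2 tz 4.2 spin 0.006
```

Request:
move_arm --increments '[0, -1, 3, 0, 0.1, 0, 0, 1.5, 0, 0.1, 0, 0, 0, 0, 0.1, 0, 0, 0, 0, 0.1, 0, 0, 0, 0, 0.7, 0, 0, 0, 0, 0.7, 0, 0, 0, 0, 0.7, 0, 0, -5, 0, 0.7]'

```text
time: 20.3
tool_pos: [0.5026, -0.3013, 0.0247]
tool_rot: [-0.001, 0.992, 0.127, -0.001]
contact_force: [-0.5, -0.1, -1.1]
gripper_width: 0.699
grasp_force: 0.0
```

Request:
move_arm --increments '[0, 0, -20, 0, 0.7, 0, 0, -30, 0, 0.7, 0, 0, -30, 0, 0.7, 0, 0, -20, 0, 0.75, 0, 0, 0, -0.12, 0.75, 0, 0, 0, -0.12, 0.75, 0, 0, 0, -0.12, 0.75, 0, 0, 0, -0.12, 0.75]'

```text
time: 20.97
tool_pos: [0.5035, -0.302, 0.1264]
tool_rot: [0.0, 0.932, 0.361, 0.0]
contact_force: [-0.1, 0.7, 0.7]
gripper_width: 0.753
grasp_force: 0.0
```

Request:
move_arm --increments '[0, 0, 0, -0.12, 0.75, 0, 0, 0, -0.12, 0.75, 0, 0, 0, -0.12, 0.75, 0, 0, 0, -0.12, 0.75, 0, 0, 0, -0.12, 0.75, 0, 0, 0, -0.12, 0.75, 0, 0, 0, -0.12, 0.75, 0, 0, 0, -0.12, 0.75]'

```text
time: 21.63
tool_pos: [0.5034, -0.3019, 0.126]
tool_rot: [0.0, 0.66, 0.751, 0.0]
contact_force: [-0.3, 0.0, -0.4]
gripper_width: 0.748
grasp_force: 0.0
```

Request:
move_arm --increments '[0, 0, 0, -0.12, 0.75, 0, 0, 0, -0.12, 0.75, 0, 0, 0, -0.12, 0.75, 0, 0, 0, -0.12, 0.75, 0, 0, 0, -0.12, 0.75, 0, 0, 0, 0, 0.75]'

```text
time: 22.13
tool_pos: [0.5034, -0.3019, 0.126]
tool_rot: [0.0, 0.41, 0.912, -0.0]
contact_force: [0.1, 0.4, 0.2]
gripper_width: 0.749
grasp_force: 0.0
```

```bash
python3 -c "
from h import *
t=Cam('top');s=Cam('side')
for n,p in(('brown',(335.2,222.6)),('lant',(383.7,230))): print(n,t.plane(p,.072))
go(487,-13.5,115,132)
i=cv2.convertScaleAbs(t.im,alpha=1.5)[130:290,300:520]; j=cv2.convertScaleAbs(s.im,alpha=1.5)[160:380,250:430]
cv2.imwrite('pics/g4.png',np.hstack([cv2.resize(i,(440,400)),cv2.resize(j,(327,400))]))"
```

```text
brown [ 0.4880009  -0.01390864  0.072     ]
lant [ 0.47548713 -0.11538248  0.072     ]
t 22.23 tcp [ 503.5 -301.9  126. ] yaw 131.2 w 0.752 F [ 0.5  0.5 -0.5]
now tx 227.7 ty 177.8 tz 11.0 spin -0.013
after tx 225.4 ty 180.8 tz 11.0 spin -0.013
```

View pics/g4.png

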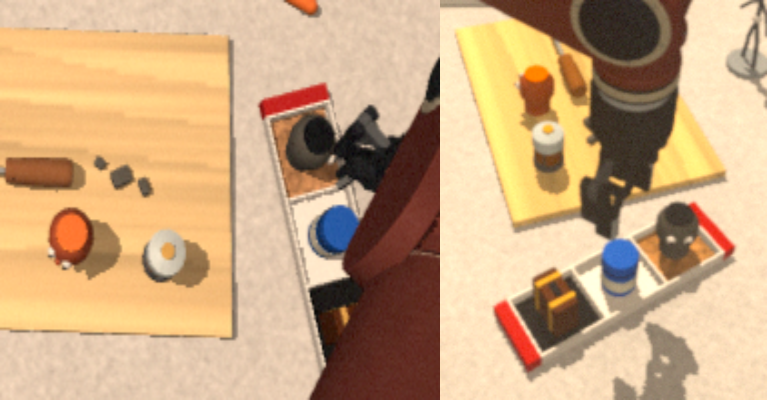

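The red kit is complete: suitcase (555,300), pot (620,270) and head (680,230) all stand upright. Next is the terracotta head.

Request:
move_arm --increments '[26, 20.5, 0, 0, 0.75, 30, 23.4, 0, 0, 0.75, 30, 23.4, 0, 0, 0.75, 30, 23.4, 0, 0, 0.75, 30, 23.4, 0, 0, 0.75, 30, 23.4, 0, 0, 0.75, 30, 23.4, 0, 0, 0.75, 21.7, 17, 0, 0, 0.75]'

```text
time: 22.9
tool_pos: [0.4856, -0.0109, 0.126]
tool_rot: [0.0, 0.412, 0.911, 0.0]
contact_force: [0.7, -0.8, 0.8]
gripper_width: 0.755
grasp_force: 0.0
```

Request:
move_arm --increments '[0, 0, 10, 0, 0.75, 0, 0, 10, 0, 0.75, 0, 0, 0, 0, 0.75, 0, 0, 0, 0, 0.75]'

```text
time: 23.23
tool_pos: [0.4854, -0.0142, 0.1046]
tool_rot: [-0.001, 0.412, 0.911, -0.0]
contact_force: [-0.2, -0.3, -0.4]
gripper_width: 0.75
grasp_force: 0.0
```

```bash
python3 -c "
from h import *
go(487,-13.7,27,131.2)"
```

```text
t 23.23 tcp [485.4 -14.2 104.6] yaw 131.3 w 0.75 F [-0.2 -0.3 -0.4]
now tx -0.7 ty 1.5 tz 77.6 spin 0.002
after tx -0.7 ty 1.5 tz 77.6 spin 0.002
```

Request:
move_arm --increments '[0, 0, 20, 0, 0.75, 0, 0, 25, 0, 0.75, 0, 0, 20, 0, 0.75, 0, 0, 12, 0, 0.75, 0, 0, 0, 0, 0.75, 0, 0, 0, 0, 0.75, 0, 0, 0, 0, 0.2, 0, 0, 0, 0, 0.2]'

```text
time: 23.9
tool_pos: [0.488, -0.0141, 0.031]
tool_rot: [0.002, 0.412, 0.911, 0.0]
contact_force: [-0.2, -0.6, -0.7]
gripper_width: 0.548
grasp_force: 61.4
```

Request:
move_arm --increments '[0, 0, 0, 0, 0.2, 0, 0, 0, 0, 0.2, 0, 0, 0, 0, 0.2, 0, 0, 0, 0, 0.2]'

```text
time: 24.23
tool_pos: [0.488, -0.0139, 0.0308]
tool_rot: [0.002, 0.411, 0.912, 0.0]
contact_force: [0.9, -1.4, 6.7]
gripper_width: 0.542
grasp_force: 62.0
```

Request:
move_arm --increments '[0, 0, -10, 0, 0.2, 0, 0, -25, 0, 0.2, 0, 0, -30, 0, 0.2, 0, 0, -35, 0, 0.2, 0, 0, 0, 0, 0.2, 0, 0, 0, 0, 0.2]'

```text
time: 24.73
tool_pos: [0.4878, -0.0136, 0.1319]
tool_rot: [0.003, 0.411, 0.912, 0.001]
contact_force: [0.2, 0.4, -1.1]
gripper_width: 0.547
grasp_force: 61.8
```

```bash
python3 -c "
from h import *
go(447,308.5,115,131.2)"
```

```text
t 24.73 tcp [487.8 -13.6 131.9] yaw 131.4 w 0.547 F [ 0.2  0.4 -1.1]
now tx 268.5 ty 182.6 tz 16.9 spin 0.004
after tx 269.2 ty 181.5 tz 16.9 spin 0.004
```

Request:
move_arm --increments '[26, 17.7, 0, 0, 0.2, 31, 21.1, 0, 0, 0.2, 31, 21.1, 0, 0, 0.2, 31, 21.1, 0, 0, 0.2, 31, 21.1, 0, 0, 0.2, 31, 21.1, 0, 0, 0.2, 31, 21.1, 0, 0, 0.2, 31, 21.1, 0, 0, 0.2]'

```text
time: 25.4
tool_pos: [0.4473, 0.2794, 0.1267]
tool_rot: [-0.001, 0.411, 0.912, -0.001]
contact_force: [0.1, -0.1, -0.2]
gripper_width: 0.539
grasp_force: 61.8
```

Request:
move_arm --increments '[25.5, 17.2, 0, 0, 0.2, 0, 0, 15, 0, 0.2, 0, 0, 20, 0, 0.2, 0, 0, 20, 0, 0.2, 0, 0, 15, 0, 0.2, 0, 0, 0, 0, 0.2, 0, 0, 0, 0, 0.2]'

```text
time: 25.98
tool_pos: [0.4434, 0.3077, 0.0563]
tool_rot: [-0.002, 0.411, 0.912, -0.002]
contact_force: [0.1, 0.6, -0.2]
gripper_width: 0.54
grasp_force: 61.9
```

```bash
python3 -c "
from h import *
go(447,308.5,23,131.2)"
```

```text
t 25.98 tcp [443.4 307.7  56.3] yaw 131.4 w 0.54 F [ 0.1  0.6 -0.2]
now tx -1.8 ty 3.2 tz 33.3 spin 0.004
after tx -1.8 ty 3.2 tz 33.3 spin 0.004
```

Request:
move_arm --increments '[0, 2, 12, 0, 0.2, 0, 0, 12, 0, 0.2, 0, 0, 5, 0, 0.2, 0, 0, 0, 0, 0.2, 0, 0, 0, 0, 0.2, 0, 0, 0, 0, 0.2]'

```text
time: 26.48
tool_pos: [0.4473, 0.3101, 0.0302]
tool_rot: [0.0, 0.411, 0.911, 0.0]
contact_force: [0.5, 0.4, -1.2]
gripper_width: 0.54
grasp_force: 61.9
```

```bash
python3 -c "
from h import *
go(447,308.5,22.8,131.2)"
```

```text
t 26.48 tcp [447.3 310.1  30.2] yaw 131.4 w 0.54 F [ 0.5  0.4 -1.2]
now tx -1.0 ty -1.3 tz 7.4 spin 0.004
after tx -1.0 ty -1.3 tz 7.4 spin 0.004
```

Request:
move_arm --increments '[-1, -1, 5, 0, 0.2, 0, 0, 2.5, 0, 0.2, 0, 0, 0, 0, 0.2, 0, 0, 0, 0, 0.2, 0, 0, 0, 0, 0.75, 0, 0, 0, 0, 0.75, 0, 0, 0, 0, 0.75, 0, 0, -5, 0, 0.75]'

```text
time: 27.15
tool_pos: [0.446, 0.3081, 0.0263]
tool_rot: [-0.001, 0.411, 0.911, -0.001]
contact_force: [0.2, -0.3, 1.0]
gripper_width: 0.751
grasp_force: 0.0
```

Request:
move_arm --increments '[0, 0, -20, 0, 0.75, 0, 0, -30, 0, 0.75, 0, 0, -30, 0, 0.75, 0, 0, -20, -0.12, 0.75, 0, 0, 0, -0.12, 0.75, 0, 0, 0, -0.12, 0.75, 0, 0, 0, -0.12, 0.75, 0, 0, 0, -0.11, 0.75]'

```text
time: 27.82
tool_pos: [0.4469, 0.3087, 0.1279]
tool_rot: [0.0, 0.126, 0.992, 0.0]
contact_force: [0.1, 0.4, -0.3]
gripper_width: 0.75
grasp_force: 0.0
```

```bash
python3 -c "
from h import *
go(475.5,-115.2,115,165)
t=Cam('top');s=Cam('side')
i=cv2.convertScaleAbs(t.im,alpha=1.5)[150:290,140:440]; j=cv2.convertScaleAbs(s.im,alpha=1.5)[100:280,200:420]
cv2.imwrite('pics/g5.png',np.hstack([cv2.resize(i,(450,210)),cv2.resize(j,(257,210))]))"
```

```text
t 27.82 tcp [446.9 308.7 127.9] yaw 165.6 w 0.75 F [ 0.1  0.4 -0.3]
now tx -133.3 ty -403.4 tz 12.9 spin 0.01
after tx -137.3 ty -402.0 tz 12.9 spin 0.01
```

View pics/g5.png

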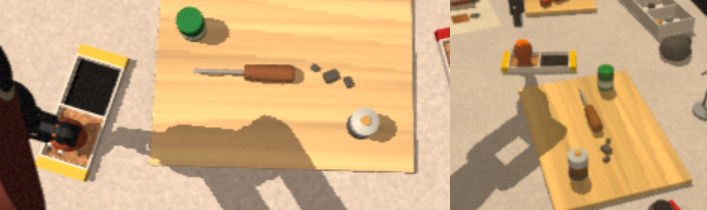

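The terracotta head stands in the yellow tray's cork pocket, at (523,52), and the green pot is undisturbed at (190,25). The last item is the lantern.

Request:
move_arm --increments '[-10, -30, 0, 0, 0.75, -11.5, -35, 0, 0, 0.75, -11.5, -35, 0, 0, 0.75, -11.5, -35, 0, 0, 0.75, -11.5, -35, 0, 0, 0.75, -11.5, -35, 0, 0, 0.75, -11.5, -35, 0, 0, 0.75, -11.5, -35, 0, 0, 0.75]'

```text
time: 28.58
tool_pos: [0.4641, 0.0179, 0.1277]
tool_rot: [0.0, 0.13, 0.992, 0.0]
contact_force: [1.4, 0.0, 0.6]
gripper_width: 0.751
grasp_force: 0.0
```

Request:
move_arm --increments '[-11.5, -35, 0, 0, 0.75, -11.5, -35, 0, 0, 0.75, -11.5, -35, 0, 0, 0.75, -8, -23, 0, 0, 0.75, 0, 0, 10, 0, 0.75, 0, 0, 10, 0, 0.75, 0, 0, 0, 0, 0.75, 0, 0, 0, 0, 0.75]'

```text
time: 29.25
tool_pos: [0.4716, -0.1136, 0.1058]
tool_rot: [-0.002, 0.128, 0.992, 0.001]
contact_force: [0.5, 0.0, 0.1]
gripper_width: 0.753
grasp_force: 0.0
```

```bash
python3 -c "
from h import *
go(475.5,-115.2,30,165)"
```

```text
t 29.25 tcp [ 471.6 -113.6  105.8] yaw 165.2 w 0.753 F [0.5 0.  0.1]
now tx -4.1 ty -0.6 tz 75.8 spin 0.004
after tx -4.1 ty -0.6 tz 75.8 spin 0.004
```

Request:
move_arm --increments '[-2, 0, 20, 0, 0.75, 0, 0, 25, 0, 0.75, 0, 0, 20, 0, 0.75, 0, 0, 11, 0, 0.75, 0, 0, 0, 0, 0.75, 0, 0, 0, 0, 0.75, 0, 0, 0, 0, 0.1, 0, 0, 0, 0, 0.1]'

```text
time: 29.92
tool_pos: [0.476, -0.1158, 0.0331]
tool_rot: [0.002, 0.128, 0.992, -0.0]
contact_force: [0.1, 0.4, 0.2]
gripper_width: 0.48
grasp_force: 0.1
```

Request:
move_arm --increments '[0, 0, 0, 0, 0.1, 0, 0, 0, 0, 0.1, 0, 0, 0, 0, 0.1, 0, 0, 0, 0, 0.1, 0, 0, 0, 0, 0.1]'

```text
time: 30.33
tool_pos: [0.4763, -0.1161, 0.0334]
tool_rot: [0.002, 0.129, 0.992, -0.0]
contact_force: [-0.3, 0.2, 6.3]
gripper_width: 0.448
grasp_force: 60.7
```

Request:
move_arm --increments '[0, 0, -10, 0, 0.1, 0, 0, -25, 0, 0.1, 0, 0, -30, 0, 0.1, 0, 0, -35, 0, 0.1, 0, 0, 0, 0, 0.1, 0, 0, 0, 0, 0.1]'

```text
time: 30.83
tool_pos: [0.4763, -0.1163, 0.1346]
tool_rot: [0.003, 0.129, 0.992, -0.001]
contact_force: [0.3, -1.1, -1.7]
gripper_width: 0.45
grasp_force: 60.3
```

```bash
python3 -c "
from h import *
go(523,289,115,165)"
```

```text
t 30.83 tcp [ 476.3 -116.3  134.6] yaw 165.2 w 0.45 F [ 0.3 -1.1 -1.7]
now tx 58.2 ty 403.8 tz 19.6 spin 0.004
after tx 59.8 ty 403.5 tz 19.6 spin 0.004
```

Request:
move_arm --increments '[4, 28, 0, 0, 0.1, 5.1, 35, 0, 0, 0.1, 5.1, 35, 0, 0, 0.1, 5.1, 35, 0, 0, 0.1, 5.1, 35, 0, 0, 0.1, 5.1, 35, 0, 0, 0.1, 5.1, 35, 0, 0, 0.1, 5.1, 35, 0, 0, 0.1]'

```text
time: 31.5
tool_pos: [0.5043, 0.1601, 0.1293]
tool_rot: [-0.002, 0.129, 0.992, -0.001]
contact_force: [0.4, -0.1, -1.1]
gripper_width: 0.452
grasp_force: 60.4
```

Request:
move_arm --increments '[5.1, 35, 0, 0, 0.1, 5.1, 35, 0, 0, 0.1, 5, 35, 0, 0, 0.1, 3, 25, 0, 0, 0.1, 0, 0, 20, 0, 0.1, 0, 0, 20, 0, 0.1, 0, 0, 20, 0, 0.1, 0, 0, 10, 0, 0.1]'

```text
time: 32.17
tool_pos: [0.5182, 0.2879, 0.0564]
tool_rot: [-0.003, 0.128, 0.992, -0.002]
contact_force: [-0.5, -0.6, -1.2]
gripper_width: 0.449
grasp_force: 60.5
```

Request:
move_arm --increments '[0, 0, 0, 0, 0.1, 0, 0, 0, 0, 0.1]'

```text
time: 32.33
tool_pos: [0.5204, 0.2884, 0.06]
tool_rot: [-0.001, 0.129, 0.992, -0.001]
contact_force: [1.0, 0.8, -0.7]
gripper_width: 0.452
grasp_force: 60.5
```

```bash
python3 -c "
from h import *
go(523,289,25.5,165)"
```

```text
t 32.33 tcp [520.4 288.4  60. ] yaw 165.2 w 0.452 F [ 1.   0.8 -0.7]
now tx -2.3 ty 1.3 tz 34.5 spin 0.004
after tx -2.3 ty 1.3 tz 34.5 spin 0.004
```

Request:
move_arm --increments '[-1, 0, 12, 0, 0.1, 0, 0, 12, 0, 0.1, 0, 0, 5, 0, 0.1, 0, 0, 0, 0, 0.1, 0, 0, 0, 0, 0.1, 0, 0, 0, 0, 0.1]'

```text
time: 32.83
tool_pos: [0.5227, 0.2887, 0.0327]
tool_rot: [0.0, 0.129, 0.992, 0.0]
contact_force: [0.1, -1.0, -0.4]
gripper_width: 0.451
grasp_force: 60.5
```

```bash
python3 -c "
from h import *
go(523,289,25.5,165)"
```

```text
t 32.83 tcp [522.7 288.7  32.7] yaw 165.2 w 0.451 F [ 0.1 -1.  -0.4]
now tx -0.2 ty 0.3 tz 7.2 spin 0.004
after tx -0.2 ty 0.3 tz 7.2 spin 0.004
```

Request:
move_arm --increments '[0, 0, 5, 0, 0.1, 0, 0, 2.3, 0, 0.1, 0, 0, 0, 0, 0.1, 0, 0, 0, 0, 0.1, 0, 0, 0, 0, 0.7, 0, 0, 0, 0, 0.7, 0, 0, 0, 0, 0.7, 0, 0, -5, 0, 0.7]'

```text
time: 33.5
tool_pos: [0.5215, 0.2882, 0.0289]
tool_rot: [-0.001, 0.129, 0.992, -0.001]
contact_force: [-1.1, -0.2, -0.9]
gripper_width: 0.7
grasp_force: 0.0
```

Request:
move_arm --increments '[0, 0, -20, 0, 0.7, 0, 0, -30, 0, 0.7, 0, 0, -30, 0, 0.7, 0, 0, -30, 0, 0.7, 0, 0, -30, 0, 0.7, 0, 0, -30, 0, 0.7, 0, -30, 0, 0, 0.7, 0, -35, 0, 0, 0.7]'

```text
time: 34.17
tool_pos: [0.5074, 0.2268, 0.204]
tool_rot: [0.003, 0.127, 0.992, 0.001]
contact_force: [0.2, -0.9, -0.3]
gripper_width: 0.703
grasp_force: 0.0
```

Request:
move_arm --increments '[0, -35, 0, 0, 0.7, 0, -35, 0, 0, 0.7, 0, -35, 0, 0, 0.7, 0, -35, 0, 0, 0.7, 0, -35, 0, 0, 0.7, 0, -30, 0, 0, 0.7, 0, 0, 0, 0, 0.7, 0, 0, 0, 0, 0.7]'

```text
time: 34.83
tool_pos: [0.4534, 0.0265, 0.2004]
tool_rot: [0.0, 0.13, 0.992, 0.0]
contact_force: [1.1, 0.1, 0.5]
gripper_width: 0.7
grasp_force: 0.0
```

```bash
python3 -c "
from h import *
t=Cam('top');s=Cam('side')
cv2.imwrite('pics/g6.png',np.hstack([cv2.resize(cv2.convertScaleAbs(c.im,alpha=1.5)[120:380,160:510],(400,297)) for c in (t,)]+[cv2.resize(cv2.convertScaleAbs(s.im,alpha=1.5)[120:380,220:440],(352,297*352//352))]))
print(manip.state()['time'],manip.state()['joint_vel'].round(3))"
```

```text
34.9333 [ 0.02   0.012 -0.006 -0.002  0.    -0.003]
```

View pics/g6.png

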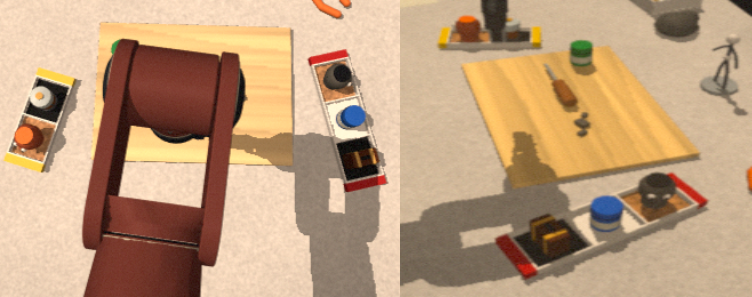

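All five items stand upright in their pockets and the green pot (580,55) has not moved. The arm is clear, so I'm handing in.

```bash
python3 -c "
from plant import manip
print(manip.job_done())"
```

```text
the job is handed in; nothing more can be done
None
```

Both kits are made up as asked and handed in at about 35 s: the last picture shows all five items upright in the right pockets and the green pot where it started, but no verdict came back.

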